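# Close the spice jar with its strainer disk and screw ring

## Robot

A 6-joint arm with a two-finger parallel gripper is mounted at the origin on the work surface. World frame = base frame: x ahead of the robot, y to its left, z up, the work surface at z = 0. Lengths are in m, angles in degrees, forces in N, time in s.
With the tool pointing down it reaches from about 0.375 to 0.9 m from the base axis. Payload 3.1 kg.
Tool frame: the origin (TCP) lies at the very end of the fingers, on their centre line; the grasp point (between the pads) lies 19 mm behind it; x points along the fingers, z is the direction in which the jaws open and shut, and the axes are right-handed (so a half turn about x gives the same grasp; the last joint's range is limited). The gripper opens to 87 mm and grips with 3 to 60 N. Pads are 19 mm wide; open, the fingers measure 117 mm over their backs; the gripper's body (75 mm by 190 mm) begins 51 mm behind the grasp point.
Start: joints at [62.825, 30.224, 82.088, -0, 67.689, -10.227], TCP at [0.182, 0.598, 0.223] pointing down, gripper open.
Joint ranges: [-176.69, 176.69], [-43.24, 126.21], [12.49, 139.97], [-82, 262], [0, 151.66], [-163.58, 163.58]. Speed limits (degrees/s): [159.86, 159.86, 180, 180, 180, 180].

## Interface

Orientations are given as a 3x3 rotation matrix whose columns are the frame's x, y, z axes.
In Python, from rig import bot gives the robot as it stands.
- The arm moves only by the tool send_rows, never from a script. Its arguments are lists of equal length, an entry for each row: "fingers": the opening, from 0 (shut) to 1 (fully open); "dp": the shift along the world's x, y, z in mm, a list of three; "turn": the turn, a rotation vector about the world's x, y, z in rad, a list of three. In form: {"fingers": [fingers, ...], "dp": [[tx, ty, tz], ...], "turn": [[rx, ry, rz], ...]}. A call has 1 to 10 rows; each row is the pose to reach, as a shift and turn from the pose measured when the call began; what a row does not reach only later rows make up. A row lasts 1/12 s, in which the tool goes at most 41.7 mm and 7.16 degrees, less where a joint would pass 70% of its speed; a pose out of reach is approached as far as the arm can. A call with a gripper value outside its range is refused whole. The fingers move at their own pace and stop on an object; the grip force is fixed at half the most. Time passes only in rows, so rows that repeat a pose let the fingers close. It gives the time, the measured TCP pose, the force and the opening at its end, in the units of the state.
- bot.read_state(): the state, without advancing time (a new reading comes with each control period).
- bot.capture(name): name is "scene" or "top" or "wrist"; returns a dict with "img" (384x512x3 uint8, blue, green, red), "z_map" (384x512 float32, m along the optical axis (not along the pixel's ray), 0 where there is no reading), "mtx" (3x3 intrinsics, pixels), "origin" and "orientation" of the camera in the world; the wrist camera has in their place "hand_eye" (4x4, takes a point from camera to tool coordinates, whose origin is the TCP and whose axes are the tool frame's). Camera axes: x right, y up, looking along -z (the intrinsics and any distortion apply to the point x, -y, -z); pixel columns grow to the right and rows downward; lengths in m; the calibration is good to about 2 mm. A picture is of the moment at which its call begins: read the wrist's pose just before it.
- bot.hand_in(): hands the job in, once; it reports no verdict.
The state is a dict: "time_s": time; "joint_positions": joint angles; "qvel": joint speeds; "tau": joint torques, N m; "position": TCP position; "tcp_rot": TCP orientation; "force": force on the tool from outside, world axes, zero at the start; "moment": the same for the moment, N m; "opening": opening from 0.0 (shut) to 1.0 (fully open).
Only numpy, scipy, OpenCV 4.12 (cv2) and the standard library are available. Lean on these libraries where they do the work, as an engineer would, in place of code of your own. Each camera call takes 0.05 s, during which the arm holds its last target.

## Task

Close the amber jar that is fixed on the wooden block: first set the loose strainer disk (the small steel disk with a slim knob) into its mouth so that it lies flat on the rim. Then lower the metal screw ring with the bridge-shaped handle bar over the disk and neck, bar held crosswise to the jar's two neck lugs so that it drops all the way down, and turn it until the bar is in line with the lugs, then let go.

Things in the scene. Friction and masses are not known exactly. Their poses are not given: they have to be found in the camera images.
- jar_mouth (a point): Mouth centre at the rim, 116 mm up, of the amber jar fixed on a beech block (150 x 100, longer along x). Body 84 mm across; steel neck collar 60 mm across, glass above it tapering in 8 mm to 52; mouth 44 mm inside. Two lugs with sloping tops, 20 mm wide, stick out 7 mm on opposite sides of the neck, their undersides 14 mm below the rim. x axis: level, through both lugs (either way round); z up.
- disk_knob (a point): Centre of the knob (12 mm across, 20 mm tall) of the steel strainer disk, 26 mm above its underside. Stands upright. Flange 52 mm across, 4 mm thick, with small dark holes, top 10 mm below this point; under it a 12 mm deep plug, tapering from 38 to 22 mm, enters the mouth until the flange lies on the rim: this point is then 14 mm above the rim. 60 g, round, z up.
- ring_bar (a point): Centre of the handle bar of the aluminium screw ring. The ring stands open side down, 66 mm tall, 88 mm across. The bar arches over it: 86 mm long (x axis, either way round), 22 mm wide, 14 mm high, a leg at each end beyond 36 mm; flat top plate 29 mm below this point, and the free gap under the bar takes the disk's knob. Fully down on the seated disk this point is 37 mm above the rim. 130 g.
- ring_foot (a point): Centre of the ring's open foot, 59 mm below the bar's centre; 80 mm inside. Two inner lugs below the bar's ends, 18 mm wide, 66 mm apart, pass the jar's lugs only while the bar is over 35 degrees (best 50 to 90) off the jar's x axis; otherwise the ring stays over 10 mm too high. Once down it turns freely either way, its lugs under the jar's, with no stop. x along the bar, z up.
Mind the look-alikes: they are no part of the job. Several things look just like the part that bears ring_bar: the one meant starts farthest from the robot's base.

How it is judged:
By the outcome, as a careful person would: the job done as asked, in the order asked, and still so for the second after the job is handed in, with the robot touching nothing.
It also fails if it takes over 61 s, if anything falls off the work surface, if the arm or the gripper's body presses on something with over 40 N, if the wrist force passes 120 N, or if a joint passes its speed limit or range.

## Working session

There is one attempt and no reset: what is moved stays moved. The work goes in short steps, Python scripts to look and compute and a tool call to move; the robot and the scene stay as the last step left them, time stands still between calls to the robot, and variables do not carry over. Pictures are saved under pics/ and viewed, and the job is handed in when it is done.

Besides the shell and the picture viewer there is one more tool, called after "Call:" in YAML: its name, and indented under it one key for each argument. send_rows: Moves the arm, as the interface text tells. Its arguments: {"type":"object","properties":{"fingers":{"type":"array","items":{"type":"number"}},"dp":{"type":"array","items":{"type":"array","items":{"type":"number"}}},"turn":{"type":"array","items":{"type":"array","items":{"type":"number"}}}},"required":["fingers","dp","turn"]}

```bash
ls; mkdir -p pics; python3 - <<'E'
from rig import bot
import cv2,numpy as np,pickle
s=bot.read_state();print(s)
for n in ("scene","top","wrist"):
    c=bot.capture(n);cv2.imwrite(f"pics/{n}0.png",c["img"]);pickle.dump((s,c),open(f"{n}0.pkl","wb"))
    print(n,c["mtx"],{k:c[k] for k in c if k not in("img","z_map","mtx")},(c["z_map"]>0).mean())
E
```

```text
pics
{'time_s': 0.0, 'joint_positions': array([ 6.28250642e+01,  3.02791767e+01,  8.21567125e+01, -5.09852411e-04,
        6.76894517e+01, -1.02271047e+01]), 'qvel': array([ 0.02882895, -0.01782555,  0.11972212, -0.01579962,  0.01473909,
        0.1567693 ]), 'tau': array([-1.55434755e-03, -4.40047753e+01, -1.76584393e+01,  6.32114941e-02,
        5.84504195e-02, -1.23763834e-04]), 'position': array([0.18181763, 0.5971976 , 0.22156757]), 'tcp_rot': array([[-9.91777670e-04, -9.56571368e-01,  2.91496541e-01],
       [-1.94989449e-03,  2.91497980e-01,  9.56569457e-01],
       [-9.99997607e-01,  3.80316729e-04, -2.15431442e-03]]), 'force': array([1.2977447 , 0.47736542, 0.18584451]), 'moment': array([ 0.03377794,  0.01179632, -0.06378343]), 'opening': 0.9958914195006883}
scene [[367.5956778    0.         249.33984239]
 [  0.         367.5956778  192.62042986]
 [  0.           0.           1.        ]] {'origin': array([ 0.94539844, -0.19434082,  0.82455836]), 'orientation': array([[ 0.33210117, -0.77129729,  0.54296345],
       [ 0.94321476,  0.26703825, -0.19757655],
       [ 0.00739825
[... 262 characters left out ...]
[ 5.15956096e-03,  9.90179339e-01, -1.39707751e-01],
       [-9.99986273e-01,  5.23641163e-03,  1.82498613e-04],
       [ 9.12273647e-04,  1.39704891e-01,  9.90192765e-01]])} 0.9961751302083334
wrist [[314.58951553   0.         257.83839637]
 [  0.         314.58951553 193.82185301]
 [  0.           0.           1.        ]] {'hand_eye': array([[ 1.82899186e-03,  2.85755104e-01, -9.58300931e-01,
        -1.61716357e-01],
       [-1.58701024e-04,  9.58302605e-01,  2.85755300e-01,
         7.89881521e-02],
       [ 9.99998315e-01, -3.70560779e-04,  1.79807729e-03,
        -4.43248211e-04],
       [ 0.00000000e+00,  0.00000000e+00,  0.00000000e+00,
         1.00000000e+00]])} 0.9960276285807291
```

View pics/scene0.png

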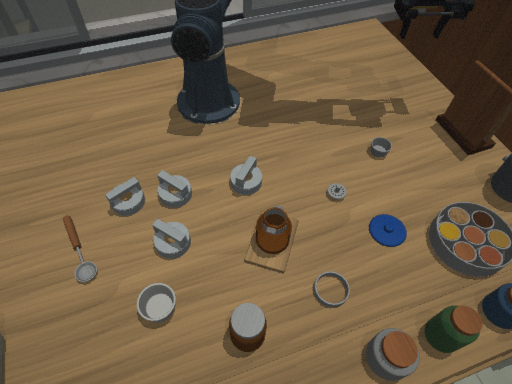

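View pics/top0.png

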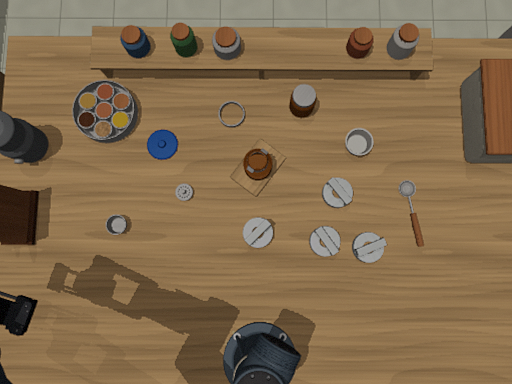

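View pics/wrist0.png

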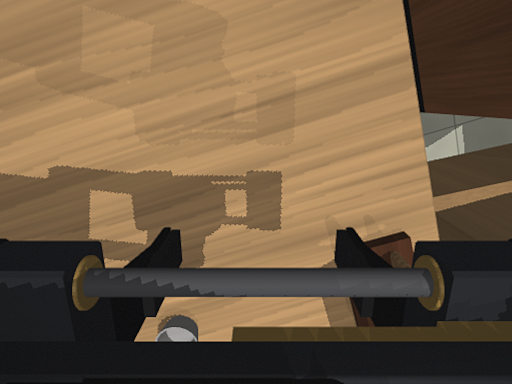

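The top view shows the jar at (258,163), the disk at (184,192) and four rings at (258,233), (338,192), (325,240) and (368,247). The one at (338,192) looks farthest from the base. Next I measure them.

```bash
cat > h.py <<'E'
import numpy as np,cv2,pickle
def cloud(c,pose=None):
    z=c["z_map"];h,w=z.shape;v,u=np.mgrid[:h,:w];K=c["mtx"]
    p=np.stack([(u-K[0,2])/K[0,0]*z,-(v-K[1,2])/K[1,1]*z,-z],-1)
    if "hand_eye" in c:
        H=c["hand_eye"];p=p@H[:3,:3].T+H[:3,3]
        return p@pose["tcp_rot"].T+pose["position"]
    return p@c["orientation"].T+c["origin"]
def proj(c,P,pose=None):
    if "hand_eye" in c:
        H=c["hand_eye"];P=(P-pose["position"])@pose["tcp_rot"];p=(P-H[:3,3])@H[:3,:3]
    else: p=(P-c["origin"])@c["orientation"]
    K=c["mtx"];return np.array([K[0,0]*p[0]/-p[2]+K[0,2],K[1,1]*-p[1]/-p[2]+K[1,2]])
def ray(c,u,v,zp,pose=None):
    K=c["mtx"];d=np.array([(u-K[0,2])/K[0,0],-(v-K[1,2])/K[1,1],-1.])
    if "hand_eye" in c:
        H=c["hand_eye"];R=pose["tcp_rot"];o=R@H[:3,3]+pose["position"];d=R@H[:3,:3]@d
    else:o=c["origin"];d=c["orientation"]@d
    return o+d*(zp-o[2])/d[2]
E
python3 - <<'E'
from h import *
for n in("top","scene"):
    s,c=pickle.load(open(n+"0.pkl","rb"));p=cloud(c)
    g=p[...,2]; print(n,"table z",np.median(g[(np.abs(g)<.02)]))
    T=pickle.load(open("top0.pkl","rb"))[1]
    for nm,u,v in(("jar",258,163),("disk",184,192),("rA",258,233),("rB",338,192),("rC",325,240),("rD",368,247)):
        q=ray(T,u,v,.05)
        m=(np.hypot(p[...,0]-q[0],p[...,1]-q[1])<.065)&(g>.008)&(g<.2)
        P=p[m];
        zs=P[:,2]; print(nm,q.round(3),np.hypot(*q[:2]).round(3),len(P),"zmax",np.sort(zs)[-5:].round(4), np.histogram(zs,np.arange(0,.16,.01))[0])
for n,(x0,x1,y0,y1) in(("top",(150,400,120,290)),("scene",(100,400,140,320))):
    c=pickle.load(open(n+"0.pkl","rb"))[1]["img"][y0:y1,x0:x1]
    cv2.imwrite(f"pics/{n}z.png",cv2.resize(c,None,fx=2.6,fy=2.6,interpolation=cv2.INTER_CUBIC))
E
```

```text
top table z 0.00094042701007091
jar [0.559 0.008 0.05 ] 0.56 1234 zmax [0.1206 0.121  0.121  0.1212 0.1213] [ 54 575  58  17  15  14  15  59 205  22  42 152   6   0   0]
disk [0.473 0.221 0.05 ] 0.522 243 zmax [0.0379 0.0385 0.0394 0.0421 0.0427] [  4 185  38  14   2   0   0   0   0   0   0   0   0   0   0]
rA [0.356 0.006 0.05 ] 0.356 707 zmax [0.0717 0.072  0.072  0.0721 0.0729] [  3   2 166 284   2  10 221  19   0   0   0   0   0   0   0]
rB [ 0.475 -0.224  0.05 ] 0.526 708 zmax [0.0726 0.0727 0.0727 0.0735 0.0753] [  7  18 185 242   4  12 215  25   0   0   0   0   0   0   0]
rC [ 0.337 -0.185  0.05 ] 0.385 732 zmax [0.0717 0.0717 0.0722 0.0726 0.0739] [  5   4 168 300   1  12 222  20   0   0   0   0   0   0   0]
rD [ 0.318 -0.307  0.05 ] 0.442 766 zmax [0.0722 0.0723 0.0725 0.0726 0.0727] [  7  20 206 272   4  11 226  20   0   0   0   0   0   0   0]
scene table z 0.0007512202623315423
jar [0.559 0.008 0.05 ] 0.56 1963 zmax [0.1182 0.1184 0.1185 0.1186 0.1189] [ 30 625  78  93 100 108 103 116 294  86 113 217   0   0   0]
disk [0.473 0.221 0.05 ] 0.522 240 zmax [0.0363 0.0364 0.0364 0.0371 0.0386] [  0 211  11  18   0   0   0   0   0   0   0   0   0   0   0]
rA [0.356 0.006 0.05 ] 0.356 810 zmax [0.0697 0.0698 0.0699 0.07   0.0702] [  8  68 170 277  26  32 228   1   0   0   0   0   0   0   0]
rB [ 0.475 -0.224  0.05 ] 0.526 1064 zmax [0.0692 0.0693 0.0703 0.0703 0.0704] [ 13  63 241 359  25  40 320   3   0   0   0   0   0   0   0]
rC [ 0.337 -0.185  0.05 ] 0.385 866 zmax [0.0695 0.0696 0.0702 0.0702 0.0714] [ 13  71 197 264  22  47 249   3   0   0   0   0   0   0   0]
rD [ 0.318 -0.307  0.05 ] 0.442 879 zmax [0.0692 0.0693 0.0697 0.0699 0.07  ] [ 11  77 189 244  16  65 276   1   0   0   0   0   0   0   0]
```

```bash
sleep 0
```

```text
(no output)
```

View pics/topz.png

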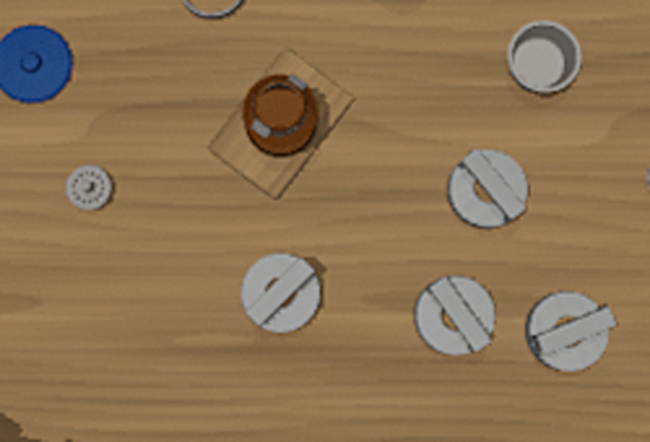

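View pics/scenez.png

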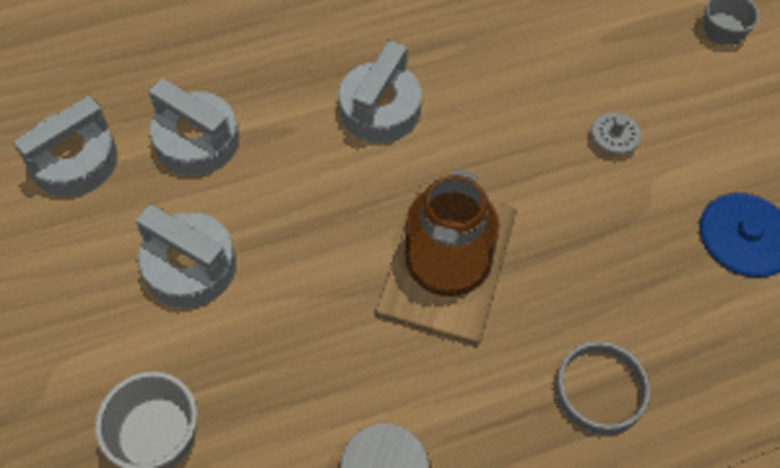

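```bash
cat > m.py <<'E'
from h import *
from scipy.optimize import least_squares
def fitcirc(P):
    f=lambda a:np.hypot(P[:,0]-a[0],P[:,1]-a[1])-a[2]
    r=least_squares(f,[*P[:,:2].mean(0),.03],loss="soft_l1",f_scale=.001);return r.x*1000,np.sqrt((r.fun**2).mean())*1000
def rect(P):
    (c,wh,a)=cv2.minAreaRect((P[:,:2]*1000).astype(np.float32));b=cv2.boxPoints((c,wh,a));e=max([b[1]-b[0],b[2]-b[1]],key=np.linalg.norm)
    return np.round(c,1),np.round(wh,1),np.degrees(np.arctan2(e[1],e[0])).round(1)%180
def near(p,q,r,z0,z1): return p[(np.hypot(p[...,0]-q[0],p[...,1]-q[1])<r)&(p[...,2]>z0)&(p[...,2]<z1)]
E
python3 - <<'E'
from m import *
for n in("top","scene"):
    s,c=pickle.load(open(n+"0.pkl","rb"));p=cloud(c)
    print(n)
    b=near(p,(.475,-.224),.07,.058,.08); print(" bar",rect(b),b[:,2].mean())
    b=near(p,(.475,-.224),.07,.024,.045); print(" ring plate",rect(b),np.median(b[:,2]),cv2.minEnclosingCircle((b[:,:2]*1000).astype(np.float32)))
    k=near(p,(.473,.221),.04,.027,.045);print(" knob",k.mean(0)*1000,len(k))
    k=near(p,(.473,.221),.04,.010,.023);print(" flange",cv2.minEnclosingCircle((k[:,:2]*1000).astype(np.float32)),np.median(k[:,2]))
    k=near(p,(.559,.008),.04,.110,.125);print(" rim",fitcirc(k),len(k),cv2.minEnclosingCircle((k[:,:2]*1000).astype(np.float32)),np.median(k[:,2]))
    k=near(p,(.559,.008),.10,.010,.022);print(" block",rect(k),np.median(k[:,2]))
    hsv=cv2.cvtColor(c["img"],cv2.COLOR_BGR2HSV)
    m=(hsv[...,1]<60)&(np.hypot(p[...,0]-.559,p[...,1]-.008)<.045)&(p[...,2]>.09)&(p[...,2]<.115)
    l=p[m];print(" lugs",rect(l),len(l))
E
```

```text
top
 bar (array([ 477.7, -226.9]), array([85.4, 23.9]), np.float32(39.0)) 0.06635608983449486
 ring plate (array([ 476.2, -227.2]), array([83. , 86.1]), np.float32(120.4)) 0.030598138743467063 ((477.66009521484375, -226.5557098388672), 44.04104995727539)
 knob [476.65820135 226.68151583  35.57508112] 17
 flange ((475.1849670410156, 217.17611694335938), 35.530216217041016) 0.017065112098544333
 rim (array([555.05128008,   8.50585924,  26.569233  ]), np.float64(3.2529045809135138)) 156 ((555.4099731445312, 9.822164535522461), 35.08308029174805) 0.11554147372951373
 block (array([554.1,   7.8]), array([101.8, 150.4]), np.float32(143.3)) 0.013914056514767736
 lugs (array([554.4,  10.1]), array([46.9, 68.9]), np.float32(170.2)) 42
scene
 bar (array([ 479.1, -225.5]), array([85.5, 22.4]), np.float32(38.8)) 0.06605855725290198
 ring plate (array([ 481. , -224.6]), array([82.9, 87.4]), np.float32(117.5)) 0.030633177158635005 ((479.13812255859375, -225.14569091796875), 44.800872802734375)
 knob [479.38582061 227.19101553  33.98756117] 22
 flange ((477.8492431640625, 227.78680419921875), 26.413185119628906) 0.016315420766888855
 rim (array([556.82157513,   8.77171926,  26.28382479]), np.float64(3.3096819608582844)) 217 ((556.7230224609375, 9.873713493347168), 35.723331451416016) 0.1149690277499884
 block (array([556.4,   9.1]), array([ 99.4, 151.1]), np.float32(143.1)) 0.012753178590865222
 lugs (array([557.9,   8.5]), array([56.5, 64.9]), np.float32(106.3)) 204
```

Measured: jar mouth at about (555.5, 8.5) mm with the lug axis at 143°. Disk knob at (477.5, 227), ring bar at (478.3, −226) with the bar at 39°. The sizes and heights match those given. Next I move above the disk.

Call:
send_rows:
  fingers: [0.6, 0.6, 0.6, 0.6, 0.6, 0.6, 0.6, 0.6, 0.6, 0.6]
  dp:
    - [25, -31, -8]
    - [49, -62, -16]
    - [74, -93, -25]
    - [99, -123, -33]
    - [123, -154, -42]
    - [148, -185, -50]
    - [173, -216, -58]
    - [197, -247, -66]
    - [222, -278, -75]
    - [247, -308, -83]
  turn:
    - [0, 0, 0]
    - [0, 0, 0]
    - [0, 0, 0]
    - [0, 0, 0]
    - [0, 0, 0]
    - [0, 0, 0]
    - [0, 0, 0]
    - [0, 0, 0]
    - [0, 0, 0]
    - [0, 0, 0]

```text
time_s: 0.98
position: [0.4295, 0.2875, 0.1382]
tcp_rot: [[-0.001, -0.957, 0.292], [-0.002, 0.292, 0.957], [-1.0, 0.001, -0.002]]
force: [-0.1, 0.4, -0.1]
opening: 0.602
```

Call:
send_rows:
  fingers: [0.6, 0.6, 0.6, 0.6, 0.6, 0.6]
  dp:
    - [25, -31, -8]
    - [40, -50, -16]
    - [49, -62, -18]
    - [49, -62, -18]
    - [49, -62, -18]
    - [49, -62, -18]
  turn:
    - [0, 0, 0]
    - [0, 0, 0]
    - [0, 0, 0]
    - [0, 0, 0]
    - [0, 0, 0]
    - [0, 0, 0]

```text
time_s: 1.48
position: [0.4777, 0.2261, 0.1203]
tcp_rot: [[-0.002, -0.957, 0.291], [-0.001, 0.291, 0.957], [-1.0, 0.002, -0.002]]
force: [-0.1, 0.1, -0.2]
opening: 0.601
```

```bash
cat > cap.py <<'E'
import sys
from m import *
from rig import bot
tag=sys.argv[1]
s=bot.read_state();print(s["time_s"],(s["position"]*1000).round(1),s["tcp_rot"].round(4).tolist(),s["force"].round(1),round(s["opening"],3),s["joint_positions"].round(1))
for n in sys.argv[2:]:
    s=bot.read_state();c=bot.capture(n);pickle.dump((s,c),open(f"{n}_{tag}.pkl","wb"));cv2.imwrite(f"pics/{n}_{tag}.png",c["img"])
E
python3 cap.py 1 wrist; python3 - <<'E'
from m import *
s,c=pickle.load(open("wrist_1.pkl","rb"));p=cloud(c,s);g=p[...,2]
print("table",np.median(g[np.abs(g)<.01]))
k=near(p,(.4775,.227),.04,.028,.045);print(" knob",k.mean(0)*1000,len(k),rect(k))
k=near(p,(.4775,.227),.035,.010,.023);print(" flange",cv2.minEnclosingCircle((k[:,:2]*1000).astype(np.float32)),np.median(k[:,2]),len(k))
E
```

```text
1.4833 [477.7 226.1 120.3] [[-0.0021, -0.9566, 0.2913], [-0.0015, 0.2913, 0.9566], [-1.0, 0.0016, -0.0021]] [-0.1  0.1 -0.2] 0.601 [ 1.320e+01  3.150e+01  1.012e+02 -1.000e-01  4.740e+01 -5.980e+01]
table -0.0004766420043343031
 knob [476.09691664 227.30569237  34.68116026] 183 (array([476.7, 227.3]), array([11.4, 11.1]), np.float32(26.3))
 flange ((476.9612731933594, 226.88597106933594), 25.978408813476562) 0.015514350856932368 2359
```

View pics/wrist_1.png

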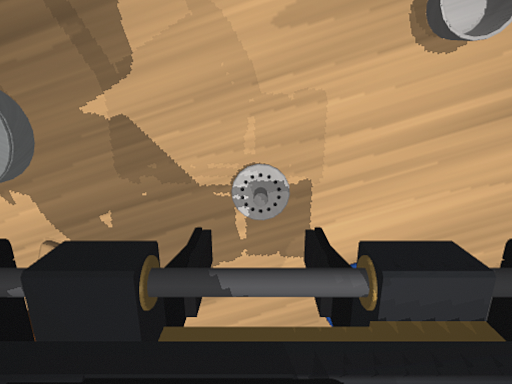

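The wrist view shows the disk at (260,191), between the fingers. Its measured centre is (476.9, 227.0) mm.

Call:
send_rows:
  fingers: [0.6, 0.6, 0.6, 0.6, 0.6, 0.6, 0, 0, 0, 0]
  dp:
    - [-1, 1, -30]
    - [-1, 1, -60]
    - [-1, 1, -85]
    - [-1, 1, -98]
    - [-1, 1, -101]
    - [-1, 1, -101]
    - [-1, 1, -101]
    - [-1, 1, -101]
    - [-1, 1, -101]
    - [-1, 1, -101]
  turn:
    - [0, 0, 0]
    - [0, 0, 0]
    - [0, 0, 0]
    - [0, 0, 0]
    - [0, 0, 0]
    - [0, 0, 0]
    - [0, 0, 0]
    - [0, 0, 0]
    - [0, 0, 0]
    - [0, 0, 0]

```text
time_s: 2.37
position: [0.4772, 0.2277, 0.0204]
tcp_rot: [[0.0, -0.957, 0.29], [-0.001, 0.29, 0.957], [-1.0, -0.0, -0.001]]
force: [-0.7, -0.4, 0.5]
opening: 0.383
```

Call:
send_rows:
  fingers: [0, 0, 0, 0]
  dp:
    - [0, 0, 0]
    - [0, 0, 0]
    - [0, 0, 0]
    - [0, 0, 0]
  turn:
    - [0, 0, 0]
    - [0, 0, 0]
    - [0, 0, 0]
    - [0, 0, 0]

```text
time_s: 2.7
position: [0.4775, 0.2277, 0.0207]
tcp_rot: [[0.001, -0.957, 0.29], [-0.001, 0.29, 0.957], [-1.0, -0.001, -0.001]]
force: [-0.3, 0.2, 1.8]
opening: 0.125
```

Call:
send_rows:
  fingers: [0, 0, 0, 0, 0, 0, 0, 0, 0, 0]
  dp:
    - [0, 0, 10]
    - [0, 0, 40]
    - [0, 0, 75]
    - [0, 0, 110]
    - [0, 0, 140]
    - [3, -9, 160]
    - [12, -35, 165]
    - [24, -67, 165]
    - [35, -99, 165]
    - [44, -124, 165]
  turn:
    - [0, 0, 0]
    - [0, 0, 0]
    - [0, 0, 0]
    - [0, 0, 0]
    - [0, 0, 0]
    - [0, 0, 0]
    - [0, 0, 0]
    - [0, 0, 0]
    - [0, 0, 0]
    - [0, 0, 0]

```text
time_s: 3.53
position: [0.5219, 0.1018, 0.1867]
tcp_rot: [[0.002, -0.957, 0.29], [-0.001, 0.29, 0.957], [-1.0, -0.002, -0.001]]
force: [0.1, -0.1, -1.4]
opening: 0.121
```

```bash
python3 cap.py 2 wrist
```

```text
3.5333 [521.9 101.8 186.7] [[0.0021, -0.9569, 0.2904], [-0.0015, 0.2903, 0.9569], [-1.0, -0.0024, -0.0008]] [ 0.1 -0.1 -1.4] 0.121 [ -1.   25.8  97.7  -0.1  56.4 -74. ]
```

View pics/wrist_2.png

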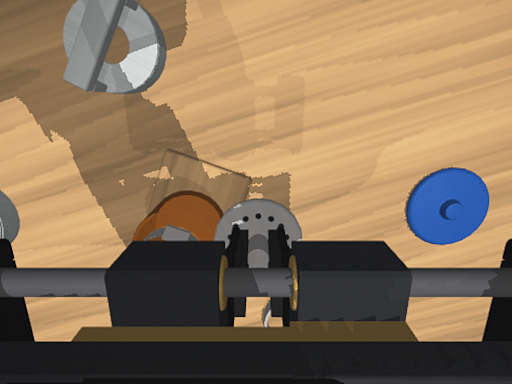

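The disk is held; its flange is at (258,225). I'll measure how it sits in the gripper, and the jar in the same view.

```bash
cat > disk.py <<'E'
import sys
from m import *
s,c=pickle.load(open(sys.argv[1],"rb"));p=cloud(c,s)
t=s["position"];q=p-t
m=(np.hypot(q[...,0],q[...,1])<.045)&(np.abs(q[...,2]+.003)<.007)&(cv2.cvtColor(c["img"],cv2.COLOR_BGR2HSV)[...,1]<70)
v,u=np.nonzero(m);print("px",u.min(),u.max(),v.min(),v.max())
k=(p[m]);loc=(k-t)@s["tcp_rot"]  # tool coords
print("n",len(k),"tool x(depth) med",np.median(loc[:,0])*1000)
A=np.c_[loc[:,1:],np.ones(len(k))];co,*_=np.linalg.lstsq(A,loc[:,0],rcond=None);print("tilt",np.degrees(co[:2]))
h=cv2.convexHull((loc[:,1:]*1000).astype(np.float32))[:,0];h=h[np.hypot(h[:,0],h[:,1])<40]
# arc far from camera-occluded side
f=lambda a:np.hypot(h[:,0]-a[0],h[:,1]-a[1])-26
r=least_squares(f,[0,0],loss="soft_l1",f_scale=.5);print("offset tool y,z mm",r.x, r.fun.round(1))
o=s["tcp_rot"]@np.array([0,*r.x]);print("disk off world",o.round(1),"disk xy",(t[:2]*1000+o[:2]).round(1))
E
python3 disk.py wrist_2.pkl
```

```text
px 214 301 199 267
n 2681 tool x(depth) med 5.074266991261621
tilt [ 3.70588469 -0.20291532]
offset tool y,z mm [ 0.00178149 -0.87927189] [ 0.2  0.2  0.1 -0.1 -0.   0.1  0.  -0.2 -0.2 -0.3 -0.3 -0.2 -0.1 -0.5
 -0.7 -0.8 -8.8 -8.8 -0.6 -0.4 -0.3 -0.3 -0.3 -0.3 -0.2 -0.2 -0.2 -0.2
 -0.2  0.1  0.3  0.1  0.2]
disk off world [-0.3 -0.8  0. ] disk xy [521.6 101. ]
```

Call:
send_rows:
  fingers: [0, 0, 0, 0, 0, 0, 0]
  dp:
    - [12, -33, 0]
    - [23, -64, -5]
    - [32, -88, -15]
    - [34, -93, -21]
    - [34, -93, -21]
    - [34, -93, -21]
    - [34, -93, -21]
  turn:
    - [0, 0, 0]
    - [0, 0, 0]
    - [0, 0, 0]
    - [0, 0, 0]
    - [0, 0, 0]
    - [0, 0, 0]
    - [0, 0, 0]

```text
time_s: 4.17
position: [0.5575, 0.0061, 0.1659]
tcp_rot: [[0.003, -0.956, 0.292], [-0.004, 0.292, 0.956], [-1.0, -0.004, -0.003]]
force: [-1.1, 0.4, -0.8]
opening: 0.122
```

```bash
python3 cap.py 3 wrist scene; python3 disk.py wrist_3.pkl; python3 - <<'E'
from m import *
s,c=pickle.load(open("wrist_3.pkl","rb"));p=cloud(c,s)
k=near(p,(.5555,.0085),.12,.008,.018);print("block",len(k),rect(k),np.median(k[:,2]))
s,c=pickle.load(open("scene_3.pkl","rb"));cv2.imwrite("pics/s3z.png",cv2.resize(c["img"][140:300,190:340],None,fx=4,fy=4,interpolation=cv2.INTER_CUBIC)[:600])
E
```

```text
4.1667 [557.5   6.1 165.9] [[0.0035, -0.9565, 0.2918], [-0.0039, 0.2918, 0.9565], [-1.0, -0.0045, -0.0027]] [-1.1  0.4 -0.8] 0.122 [-10.8  29.2  95.3  -0.2  55.2 -83.7]
px 214 301 199 267
n 2678 tool x(depth) med 5.087812299722155
tilt [ 3.60889663 -0.34548408]
offset tool y,z mm [ 0.27131351 -0.76650556] [-0.  -0.2 -0.2  0.1 -0.1 -0.1 -0.3 -0.2 -0.3 -0.6 -0.4 -0.4 -0.4 -1.
 -8.7 -8.7 -8.7 -8.7 -8.6 -6.1 -0.5 -0.4 -0.4 -0.4 -0.3 -0.3 -0.2 -0.2
 -0.3  0.2 -0.3]
disk off world [-0.5 -0.7  0. ] disk xy [557.    5.4]
block 6311 (array([554.4,   8.2]), array([100. , 149.6]), np.float32(143.2)) 0.011557540904220232
```

View pics/s3z.png

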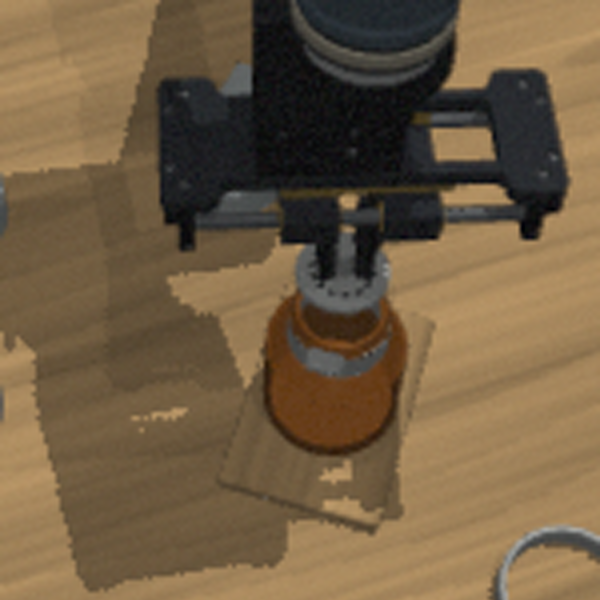

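View pics/wrist_3.png

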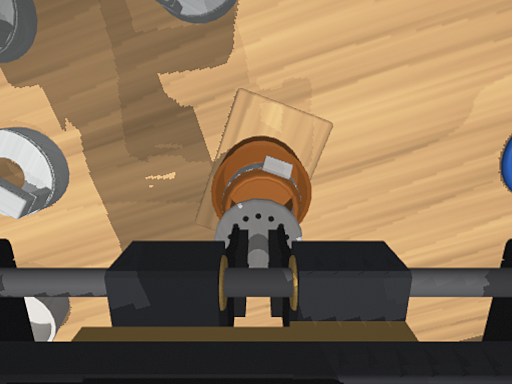

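Call:
send_rows:
  fingers: [0, 0, 0, 0, 0, 0, 0]
  dp:
    - [-2.3, 2.5, 0]
    - [-2.3, 2.5, 0]
    - [-2.3, 2.5, -10]
    - [-2.3, 2.5, -20]
    - [-2.3, 2.5, -25]
    - [-2.3, 2.5, -25]
    - [-2.3, 2.5, -25]
  turn:
    - [0, 0, 0]
    - [0, 0, 0]
    - [0, 0, 0]
    - [0, 0, 0]
    - [0, 0, 0]
    - [0, 0, 0]
    - [0, 0, 0]

```text
time_s: 4.85
position: [0.5551, 0.0087, 0.1401]
tcp_rot: [[0.003, -0.957, 0.291], [-0.004, 0.291, 0.957], [-1.0, -0.004, -0.003]]
force: [0.2, 0.7, -0.3]
opening: 0.124
```

```bash
python3 cap.py 4 wrist; python3 disk.py wrist_4.pkl;  python3 - <<'E'
from m import *
s,c=pickle.load(open("wrist_4.pkl","rb"));p=cloud(c,s)
k=near(p,(.5555,.0085),.12,.008,.018);print("block",len(k),rect(k),np.median(k[:,2]))
E
```

```text
4.85 [555.1   8.7 140.1] [[0.0026, -0.9567, 0.2911], [-0.004, 0.2911, 0.9567], [-1.0, -0.0037, -0.0031]] [ 0.2  0.7 -0.3] 0.124 [-10.5  31.2  96.8  -0.3  51.8 -83.4]
px 214 301 199 267
n 2669 tool x(depth) med 5.091620470787045
tilt [ 3.3821459  -0.34096946]
offset tool y,z mm [ 0.0577181  -0.85738939] [ 0.1 -0.   0.2 -0.   0.1 -0.  -0.2  0.  -0.2 -0.3 -0.4 -0.2 -0.  -0.5
 -0.8 -8.5 -8.5 -0.5 -0.4 -0.4 -0.3 -0.3 -0.2 -0.   0.  -0.2 -0.1  0.
  0.   0.   0.1]
disk off world [-0.3 -0.8  0. ] disk xy [554.8   7.9]
block 6363 (array([554.2,   8.4]), array([100. , 149.1]), np.float32(143.2)) 0.011396817346392835
```

Disk and jar agree to under 1 mm, so I lower it to seat.

Call:
send_rows:
  fingers: [0, 0, 0, 0, 0, 0, 0, 0]
  dp:
    - [0, 0, -4]
    - [0, 0, -8]
    - [0, 0, -11]
    - [0, 0, -13]
    - [0, 0, -14]
    - [0, 0, -15]
    - [0, 0, -15]
    - [0, 0, -15]
  turn:
    - [0, 0, 0]
    - [0, 0, 0]
    - [0, 0, 0]
    - [0, 0, 0]
    - [0, 0, 0]
    - [0, 0, 0]
    - [0, 0, 0]
    - [0, 0, 0]

```text
time_s: 5.57
position: [0.5556, 0.0086, 0.1257]
tcp_rot: [[0.004, -0.957, 0.291], [-0.004, 0.291, 0.957], [-1.0, -0.005, -0.003]]
force: [0.1, -0.1, -1.0]
opening: 0.127
```

Call:
send_rows:
  fingers: [0, 0, 0, 0]
  dp:
    - [0, 0, -1]
    - [0, 0, -1.5]
    - [0, 0, -1.5]
    - [0, 0, -1.5]
  turn:
    - [0, 0, 0]
    - [0, 0, 0]
    - [0, 0, 0]
    - [0, 0, 0]

```text
time_s: 5.9
position: [0.5559, 0.0086, 0.1245]
tcp_rot: [[0.005, -0.957, 0.291], [-0.004, 0.291, 0.957], [-1.0, -0.006, -0.003]]
force: [-0.6, -0.4, 0.9]
opening: 0.12
```

Contact is just beginning, so I release and rise.

Call:
send_rows:
  fingers: [0.2, 0.35, 0.5, 0.5, 0.5, 0.5, 0.5, 0.5, 0.5, 0.5]
  dp:
    - [0, 0, 0]
    - [0, 0, 0]
    - [0, 0, 0]
    - [0, 0, 0]
    - [0, 0, 5]
    - [0, 0, 20]
    - [0, 0, 45]
    - [0, 0, 75]
    - [0, 0, 95]
    - [0, 0, 95]
  turn:
    - [0, 0, 0]
    - [0, 0, 0]
    - [0, 0, 0]
    - [0, 0, 0]
    - [0, 0, 0]
    - [0, 0, 0]
    - [0, 0, 0]
    - [0, 0, 0]
    - [0, 0, 0]
    - [0, 0, 0]

```text
time_s: 6.73
position: [0.5589, 0.0082, 0.2244]
tcp_rot: [[0.014, -0.957, 0.291], [-0.006, 0.291, 0.957], [-1.0, -0.016, -0.002]]
force: [0.2, 0.3, -0.2]
opening: 0.498
```

```bash
python3 cap.py 5 wrist scene; python3 - <<'E'
from m import *
for n in("wrist","scene"):
    s,c=pickle.load(open(n+"_5.pkl","rb"));p=cloud(c,s)
    k=near(p,(.5555,.0085),.032,.1135,.126);print(n,len(k),cv2.minEnclosingCircle((k[:,:2]*1000).astype(np.float32)),np.median(k[:,2]),fitcirc(k)[0])
    A=np.c_[k[:,:2],np.ones(len(k))];co,*_=np.linalg.lstsq(A,k[:,2],rcond=None);print("tilt deg",np.degrees(co[:2]))
    k=near(p,(.5555,.0085),.03,.130,.15);print("knob",len(k),k.mean(0)*1000,k[:,2].max())
c=pickle.load(open("scene_5.pkl","rb"))[1];cv2.imwrite("pics/s5z.png",cv2.resize(c["img"][140:300,190:340],None,fx=3.7,fy=3.7,interpolation=cv2.INTER_CUBIC))
E
```

```text
6.7333 [558.9   8.2 224.4] [[0.0145, -0.9566, 0.291], [-0.0061, 0.2909, 0.9567], [-0.9999, -0.0156, -0.0017]] [ 0.2  0.3 -0.2] 0.498 [-10.5  24.7  92.2  -0.2  62.3 -83.5]
wrist 2695 ((555.5447998046875, 8.586525917053223), 31.980087280273438) 0.11924410898457474 [554.79359156   7.96668896  19.89639111]
tilt deg [ 1.34532656 -0.81096219]
knob 193 [554.20785284   8.01854925 138.20793502] 0.14087665555693313
scene 381 ((555.4805297851562, 8.48421859741211), 31.98360252380371) 0.12025948522534868 [556.80704845   8.61554492  20.50778777]
tilt deg [-1.1035646   0.86616148]
knob 30 [558.13350283   7.77494774 138.00685398] 0.1422472901774221
```

View pics/wrist_5.png

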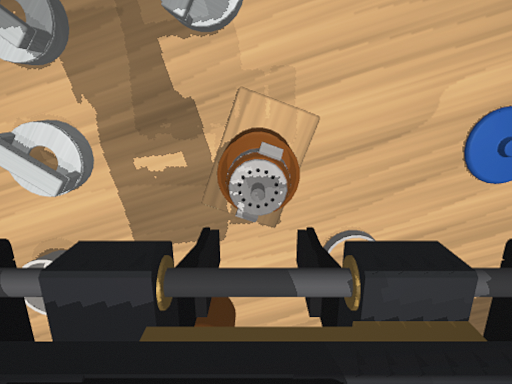

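View pics/s5z.png

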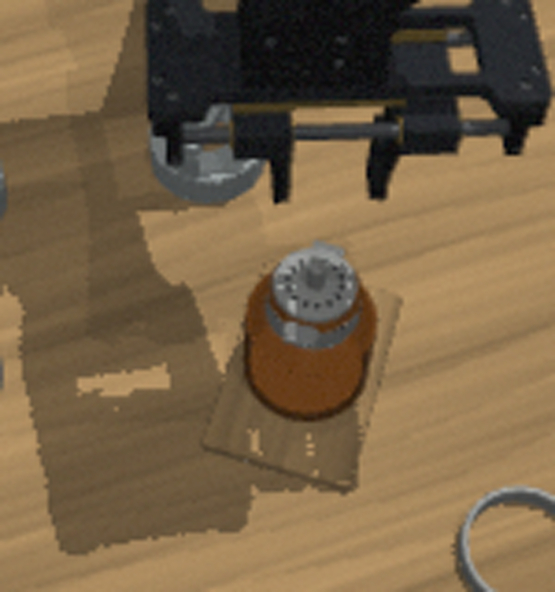

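```bash
cat > go.py <<'E'
import sys
from h import *
from rig import bot
from scipy.spatial.transform import Rotation as R
def go(x,y,z,jaw):
    s=bot.read_state();a=np.radians(jaw)
    Z=np.array([np.cos(a),np.sin(a),0]);X=np.array([0,0,-1.]);D=np.c_[X,np.cross(Z,X),Z]
    print("dp",(np.array([x,y,z])-s["position"]*1000).round(1),"turn",R.from_matrix(D@s["tcp_rot"].T).as_rotvec().round(3),"jaw now",np.degrees(np.arctan2(s["tcp_rot"][1,2],s["tcp_rot"][0,2])).round(2))
go(*map(float,sys.argv[1:5]))
E
python3 go.py 478 -226 180 -51;python3 go.py 520 -110 220 5
```

```text
dp [ -78.2 -234.6  -40.5] turn [ 1.000e-02 -1.000e-03 -2.165e+00] jaw now 73.07
dp [ -36.2 -118.6   -0.5] turn [ 0.008  0.003 -1.188] jaw now 73.07
```

Call:
send_rows:
  fingers: [0.7, 0.7, 0.7, 0.7, 0.7, 0.7, 0.7, 0.7, 0.7, 0.7]
  dp:
    - [-4, -12, 5]
    - [-8, -24, 5]
    - [-12, -36, 5]
    - [-16, -48, 5]
    - [-20, -60, 5]
    - [-24, -72, 5]
    - [-28, -84, 5]
    - [-32, -96, 5]
    - [-36, -108, 2]
    - [-39, -118, 0]
  turn:
    - [0.008, 0.003, -0.12]
    - [0.008, 0.003, -0.24]
    - [0.008, 0.003, -0.36]
    - [0.008, 0.003, -0.48]
    - [0.008, 0.003, -0.6]
    - [0.008, 0.003, -0.72]
    - [0.008, 0.003, -0.84]
    - [0.008, 0.003, -0.96]
    - [0.008, 0.003, -1.08]
    - [0.008, 0.003, -1.19]

```text
time_s: 7.67
position: [0.5157, -0.1097, 0.2187]
tcp_rot: [[-0.004, -0.079, 0.997], [0.001, 0.997, 0.079], [-1.0, 0.001, -0.003]]
force: [0.6, 0.5, -0.5]
opening: 0.701
```

```bash
python3 go.py 478 -226 160 -51
```

```text
dp [ -37.7 -116.3  -58.7] turn [-0.003 -0.003 -0.969] jaw now 4.54
```

Call:
send_rows:
  fingers: [0.7, 0.7, 0.7, 0.7, 0.7, 0.7, 0.7, 0.7, 0.7, 0.7]
  dp:
    - [-5, -15, -7]
    - [-10, -30, -14]
    - [-15, -45, -21]
    - [-20, -60, -28]
    - [-25, -75, -36]
    - [-29, -90, -44]
    - [-33, -104, -52]
    - [-37, -114, -58]
    - [-37.5, -116, -58.5]
    - [-37.5, -116, -58.5]
  turn:
    - [-0.003, -0.003, -0.12]
    - [-0.003, -0.003, -0.24]
    - [-0.003, -0.003, -0.36]
    - [-0.003, -0.003, -0.48]
    - [-0.003, -0.003, -0.6]
    - [-0.003, -0.003, -0.72]
    - [-0.003, -0.003, -0.84]
    - [-0.003, -0.003, -0.95]
    - [-0.003, -0.003, -0.97]
    - [-0.003, -0.003, -0.97]

```text
time_s: 8.5
position: [0.477, -0.2255, 0.1587]
tcp_rot: [[-0.003, 0.777, 0.629], [0.002, 0.629, -0.777], [-1.0, -0.001, -0.003]]
force: [0.3, -0.5, 0.2]
opening: 0.695
```

Call:
send_rows:
  fingers: [0.7, 0.7]
  dp:
    - [0, 0, 0]
    - [0, 0, 0]
  turn:
    - [0, 0, 0]
    - [0, 0, 0]

```text
time_s: 8.67
position: [0.4768, -0.2246, 0.1584]
tcp_rot: [[-0.004, 0.776, 0.631], [0.003, 0.631, -0.776], [-1.0, -0.001, -0.005]]
force: [0.6, -0.2, -0.8]
opening: 0.697
```

```bash
python3 cap.py 6 wrist scene; cat > ring.py <<'E'
from m import *
import sys
s,c=pickle.load(open(sys.argv[1],"rb"));p=cloud(c,s)
g=p[...,2];print("table",np.median(g[np.abs(g)<.01]))
x,y,z0=map(float,sys.argv[2:5])
b=near(p,(x,y),.055,.058+z0,.074+z0);print("bar",len(b),rect(b),np.median(b[:,2]))
b=near(p,(x,y),.055,.024+z0,.04+z0);print("plate",len(b),cv2.minEnclosingCircle((b[:,:2]*1000).astype(np.float32)),np.median(b[:,2]))
E
python3 ring.py wrist_6.pkl .478 -.226 0;python3 ring.py scene_6.pkl .478 -.226 0; python3 go.py 478 -226 41 -51
```

```text
8.6667 [ 476.8 -224.6  158.4] [[-0.0037, 0.776, 0.6307], [0.003, 0.6307, -0.776], [-1.0, -0.0009, -0.0047]] [ 0.6 -0.2 -0.8] 0.697 [-37.4  28.   99.6   0.   52.7  13.5]
table -0.00043371759319699166
bar 2510 (array([ 477.7, -226.6]), array([85.6, 21.7]), np.float32(38.6)) 0.0654912773262202
plate 3957 ((477.6137390136719, -226.5899200439453), 43.844913482666016) 0.02954030237239802
table 0.0006981476515608431
bar 335 (array([ 478.8, -225.9]), array([85.8, 22.8]), np.float32(39.1)) 0.06628346854207734
plate 568 ((478.5749816894531, -226.21746826171875), 44.617671966552734) 0.030285292756377202
dp [   0.8   -1.2 -117.8] turn [-0.002 -0.003 -0.002] jaw now -50.91
```

View pics/wrist_6.png

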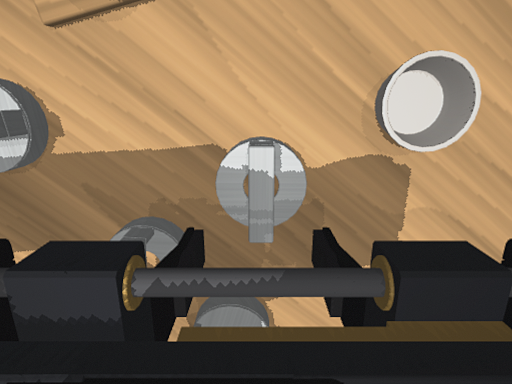

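Call:
send_rows:
  fingers: [0.7, 0.7, 0.7, 0.7, 0.7, 0.7, 0.7, 0, 0, 0]
  dp:
    - [0.8, -1.5, -30]
    - [0.8, -1.5, -60]
    - [0.8, -1.5, -90]
    - [0.8, -1.5, -108]
    - [0.8, -1.5, -116]
    - [0.8, -1.5, -117.5]
    - [0.8, -1.5, -117.5]
    - [0.8, -1.5, -117.5]
    - [0.8, -1.5, -117.5]
    - [0.8, -1.5, -117.5]
  turn:
    - [-0.002, -0.003, 0]
    - [-0.002, -0.003, 0]
    - [-0.002, -0.003, 0]
    - [-0.002, -0.003, 0]
    - [-0.002, -0.003, 0]
    - [-0.002, -0.003, 0]
    - [-0.002, -0.003, 0]
    - [-0.002, -0.003, 0]
    - [-0.002, -0.003, 0]
    - [-0.002, -0.003, 0]

```text
time_s: 9.6
position: [0.4787, -0.2268, 0.0426]
tcp_rot: [[0.002, 0.776, 0.631], [-0.001, 0.631, -0.776], [-1.0, 0.001, 0.003]]
force: [-0.2, 0.4, 0.2]
opening: 0.553
```

Call:
send_rows:
  fingers: [0, 0, 0, 0, 0]
  dp:
    - [0, 0, 0]
    - [0, 0, 0]
    - [0, 0, 0]
    - [0, 0, 0]
    - [0, 0, 0]
  turn:
    - [0, 0, 0]
    - [0, 0, 0]
    - [0, 0, 0]
    - [0, 0, 0]
    - [0, 0, 0]

```text
time_s: 10.02
position: [0.4787, -0.2268, 0.0428]
tcp_rot: [[0.002, 0.776, 0.631], [-0.001, 0.631, -0.776], [-1.0, 0.001, 0.003]]
force: [-1.0, 0.9, 2.9]
opening: 0.25
```

```bash
python3 go.py 478 -226 200 -51;python3 go.py 520 -112 220 -51
```

```text
dp [ -0.7   0.8 157.2] turn [ 0.001  0.002 -0.002] jaw now -50.91
dp [ 41.3 114.8 177.2] turn [ 0.001  0.002 -0.002] jaw now -50.91
```

Call:
send_rows:
  fingers: [0, 0, 0, 0, 0, 0, 0, 0, 0, 0]
  dp:
    - [0, 0, 12]
    - [0, 0, 40]
    - [0, 0, 70]
    - [0, 0, 100]
    - [0, 0, 130]
    - [2, 6, 155]
    - [10, 30, 172]
    - [20, 60, 175]
    - [30, 90, 175]
    - [38, 112, 175]
  turn:
    - [0, 0, 0]
    - [0, 0, 0]
    - [0, 0, 0]
    - [0, 0, 0]
    - [0, 0, 0]
    - [0, 0, 0]
    - [0, 0, 0]
    - [0, 0, 0]
    - [0, 0, 0]
    - [0, 0, 0]

```text
time_s: 10.85
position: [0.5167, -0.1127, 0.2182]
tcp_rot: [[0.003, 0.776, 0.631], [-0.001, 0.631, -0.776], [-1.0, 0.002, 0.002]]
force: [-0.3, 0.7, -1.9]
opening: 0.248
```

```bash
python3 cap.py 7 wrist; python3 - <<'E'
from m import *
s,c=pickle.load(open("wrist_7.pkl","rb"));p=cloud(c,s)
q=(p-s["position"])@s["tcp_rot"]*1000
m=(np.hypot(q[...,1],q[...,2])<52)&(q[...,0]>-15)&(q[...,0]<55)
v,u=np.nonzero(m);print("hist depth",np.histogram(q[m][:,0],np.arange(-15,56,5)))
k=q[m];b=k[(k[:,0]>8)&(k[:,0]<18)];print("plate",len(b),np.median(b[:,0]),cv2.minEnclosingCircle(b[:,1:].astype(np.float32)))
b=b[np.abs(b[:,2])>14]
A=np.c_[b[:,1:],np.ones(len(b))];co,*_=np.linalg.lstsq(A,b[:,0],rcond=None);print("tilt",np.degrees(co[:2]))
E
python3 go.py 556 8.5 210 -51
```

```text
10.85 [ 516.7 -112.7  218.2] [[0.0027, 0.7761, 0.6306], [-0.0007, 0.6306, -0.7761], [-1.0, 0.0017, 0.0022]] [-0.3  0.7 -1.9] 0.248 [-24.4  23.1  96.3   0.   60.5  26.5]
hist depth (array([ 217,  230,  185,   90,   76, 5321,  204,  143,  136,  131,  124,
         50,    0,    0]), array([-15, -10,  -5,   0,   5,  10,  15,  20,  25,  30,  35,  40,  45,
        50,  55]))
plate 5458 13.340120626162232 ((-0.12510833144187927, -0.35960614681243896), 43.71421813964844)
tilt [0.4937887  0.05728929]
dp [ 38.6 117.6  -7.9] turn [-0.003  0.003 -0.004] jaw now -50.78
```

View pics/wrist_7.png

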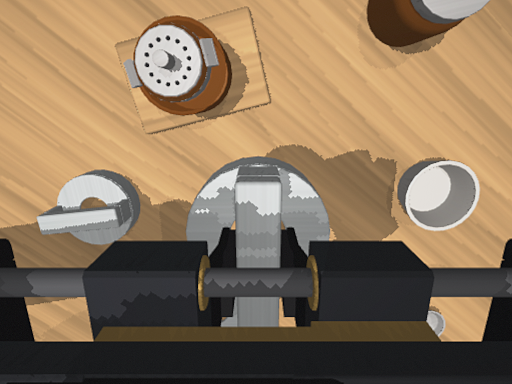

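The ring is held level and centred on the tool to within 0.5 mm. The seated disk and both lugs show clearly at about (165,62). I move above the jar.

Call:
send_rows:
  fingers: [0, 0, 0, 0, 0, 0, 0, 0, 0]
  dp:
    - [8, 23, 0]
    - [17, 50, 0]
    - [26, 78, 0]
    - [33, 101, 0]
    - [38, 115, -3]
    - [39, 117.5, -7]
    - [39, 117.5, -8]
    - [39, 117.5, -8]
    - [39, 117.5, -8]
  turn:
    - [0, 0, 0]
    - [0, 0, 0]
    - [0, 0, 0]
    - [0, 0, 0]
    - [-0.002, 0.002, 0]
    - [-0.003, 0.003, 0]
    - [-0.003, 0.003, 0]
    - [-0.003, 0.003, 0]
    - [-0.003, 0.003, 0]

```text
time_s: 11.65
position: [0.5558, 0.0073, 0.2095]
tcp_rot: [[-0.001, 0.775, 0.631], [-0.001, 0.631, -0.775], [-1.0, -0.001, -0.0]]
force: [0.1, 0.3, -0.2]
opening: 0.248
```

```bash
python3 cap.py 8 wrist scene; python3 - <<'E'
from m import *
s,c=pickle.load(open("wrist_8.pkl","rb"));p=cloud(c,s)
k=near(p,(.5555,.0085),.12,.008,.018);print("block",len(k),rect(k),np.median(k[:,2]))
k=near(p,(.556,.0085),.05,.165,.20);print("ring plate wrist",cv2.minEnclosingCircle((k[:,:2]*1000).astype(np.float32)),len(k))
s,c=pickle.load(open("wrist_7.pkl","rb"));p=cloud(c,s)
k=near(p,(.5555,.0085),.12,.008,.018);print("block from 7",len(k),rect(k))
hs=cv2.cvtColor(c["img"],cv2.COLOR_BGR2HSV)[...,1]<60
k=near(np.where(hs[...,None],p,np.nan),(.5555,.0085),.05,.117,.123);print("disk flange from 7",cv2.minEnclosingCircle((k[:,:2]*1000).astype(np.float32)),len(k))
k=near(np.where(hs[...,None],p,np.nan),(.5555,.0085),.05,.095,.113);print("lugs 7",rect(k))
c=pickle.load(open("scene_8.pkl","rb"))[1];cv2.imwrite("pics/s8z.png",cv2.resize(c["img"][140:300,190:340],None,fx=3.7,fy=3.7,interpolation=cv2.INTER_CUBIC))
E
python3 go.py 555.6 8.7 190 -51
```

```text
11.65 [555.8   7.3 209.5] [[-0.0012, 0.7755, 0.6314], [-0.0007, 0.6314, -0.7755], [-1.0, -0.0013, -0.0002]] [ 0.1  0.3 -0.2] 0.248 [-10.7  25.9  92.9  -0.1  61.3  40.1]
block 4258 (array([555.2,   9.1]), array([ 99.3, 150.1]), np.float32(143.2)) 0.011407042526309696
ring plate wrist ((556.0309448242188, 7.5545735359191895), 43.45279312133789) 6118
block from 7 5707 (array([555. ,   8.7]), array([100. , 149.8]), np.float32(143.2))
disk flange from 7 ((555.7552490234375, 8.031220436096191), 25.88228988647461) 3416
lugs 7 (array([552.3,   2.4]), array([45.7, 75.6]), np.float32(154.4))
dp [ -0.6   1.5 -19.9] turn [ 0.001 -0.    -0.002] jaw now -50.88
```

View pics/s8z.png

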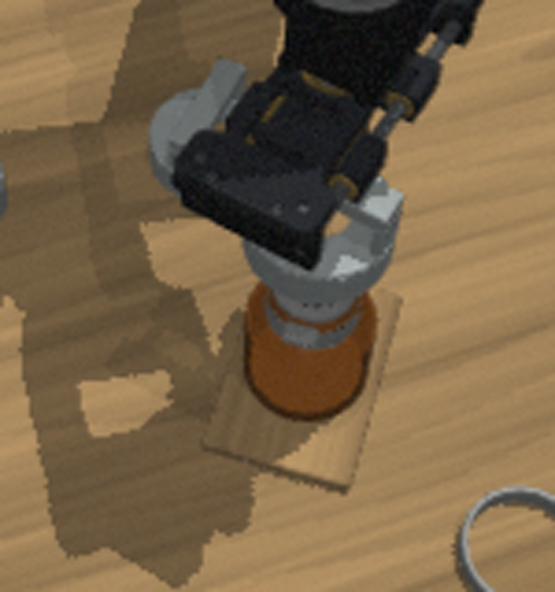

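Call:
send_rows:
  fingers: [0, 0, 0, 0, 0, 0, 0, 0]
  dp:
    - [-0.4, 1.3, 0]
    - [-0.4, 1.3, -8]
    - [-0.4, 1.3, -18]
    - [-0.4, 1.3, -28]
    - [-0.4, 1.3, -38]
    - [-0.4, 1.3, -45]
    - [-0.4, 1.3, -48]
    - [-0.4, 1.3, -48]
  turn:
    - [0, 0, 0]
    - [0, 0, 0]
    - [0, 0, 0]
    - [0, 0, 0]
    - [0, 0, 0]
    - [0, 0, 0]
    - [0, 0, 0]
    - [0, 0, 0]

```text
time_s: 12.42
position: [0.555, 0.0087, 0.1605]
tcp_rot: [[-0.003, 0.776, 0.631], [-0.0, 0.631, -0.776], [-1.0, -0.002, -0.002]]
force: [0.1, 0.2, -1.1]
opening: 0.25
```

```bash
python3 go.py 555.5 8.6 137 -51
```

```text
dp [  0.5  -0.1 -23.5] turn [ 0.    -0.003 -0.002] jaw now -50.87
```

Call:
send_rows:
  fingers: [0, 0, 0, 0, 0, 0, 0, 0]
  dp:
    - [0.5, 0, -4]
    - [0.5, 0, -8]
    - [0.5, 0, -12]
    - [0.5, 0, -15]
    - [0.5, 0, -18]
    - [0.5, 0, -20]
    - [0.5, 0, -20]
    - [0.5, 0, -20]
  turn:
    - [0, -0.003, 0]
    - [0, -0.003, 0]
    - [0, -0.003, 0]
    - [0, -0.003, 0]
    - [0, -0.003, 0]
    - [0, -0.003, 0]
    - [0, -0.003, 0]
    - [0, -0.003, 0]

```text
time_s: 13.08
position: [0.5555, 0.0087, 0.1404]
tcp_rot: [[0.0, 0.776, 0.631], [-0.0, 0.631, -0.776], [-1.0, 0.0, 0.0]]
force: [0.7, -0.4, -1.1]
opening: 0.25
```

Past the lugs with no contact force. I go down the last few millimetres.

Call:
send_rows:
  fingers: [0, 0, 0, 0, 0]
  dp:
    - [0, 0, -1.5]
    - [0, 0, -3]
    - [0, 0, -3.5]
    - [0, 0, -3.5]
    - [0, 0, -3.5]
  turn:
    - [0, 0, 0]
    - [0, 0, 0]
    - [0, 0, 0]
    - [0, 0, 0]
    - [0, 0, 0]

```text
time_s: 13.5
position: [0.5555, 0.0086, 0.137]
tcp_rot: [[0.0, 0.776, 0.631], [-0.0, 0.631, -0.776], [-1.0, 0.0, 0.0]]
force: [0.1, 0.6, -0.7]
opening: 0.248
```

Call:
send_rows:
  fingers: [0, 0, 0, 0, 0, 0, 0, 0, 0, 0]
  dp:
    - [0, 0, -0.5]
    - [0, 0, -0.5]
    - [0, 0, -0.3]
    - [0, 0, -0.3]
    - [0, 0, -0.3]
    - [0, 0, -0.3]
    - [0, 0, -0.3]
    - [0, 0, -0.3]
    - [0, 0, -0.3]
    - [0, 0, -0.3]
  turn:
    - [0, 0, 0]
    - [0, 0, -0.06]
    - [0, 0, -0.14]
    - [0, 0, -0.22]
    - [0, 0, -0.3]
    - [0, 0, -0.38]
    - [0, 0, -0.46]
    - [0, 0, -0.54]
    - [0, 0, -0.62]
    - [0, 0, -0.66]

```text
time_s: 14.33
position: [0.5559, 0.0087, 0.1368]
tcp_rot: [[0.001, 1.0, 0.02], [-0.0, 0.02, -1.0], [-1.0, 0.001, 0.0]]
force: [0.0, -0.2, -0.6]
opening: 0.249
```

```bash
python3 go.py 555.5 8.6 136.7 -126.8; python3 -c "
from rig import bot
s=bot.read_state();print(s['force'],s['moment'])"
```

```text
dp [-0.4 -0.1 -0.1] turn [ 0.001  0.001 -0.662] jaw now -88.88
[ 0.002614   -0.24567626 -0.61204575] [-0.02223191  0.10193672 -0.02969494]
```

Call:
send_rows:
  fingers: [0, 0, 0, 0, 0, 0, 0, 0, 0, 0]
  dp:
    - [-0.4, 0, 0]
    - [-0.4, 0, 0]
    - [-0.4, 0, 0]
    - [-0.4, 0, 0]
    - [-0.4, 0, 0]
    - [-0.4, 0, 0]
    - [-0.4, 0, 0]
    - [-0.4, 0, 0]
    - [-0.4, 0, 0]
    - [-0.4, 0, 0]
  turn:
    - [0.001, 0.001, -0.08]
    - [0.001, 0.001, -0.16]
    - [0.001, 0.001, -0.24]
    - [0.001, 0.001, -0.32]
    - [0.001, 0.001, -0.4]
    - [0.001, 0.001, -0.48]
    - [0.001, 0.001, -0.56]
    - [0.001, 0.001, -0.63]
    - [0.001, 0.001, -0.66]
    - [0.001, 0.001, -0.663]

```text
time_s: 15.17
position: [0.5555, 0.0086, 0.1369]
tcp_rot: [[0.0, 0.8, -0.6], [0.001, -0.6, -0.8], [-1.0, -0.0, -0.001]]
force: [1.0, -0.1, -0.4]
opening: 0.248
```

Call:
send_rows:
  fingers: [0, 0, 0]
  dp:
    - [0, 0, -0.3]
    - [0, 0, -0.5]
    - [0, 0, -0.5]
  turn:
    - [0, 0, 0]
    - [0, 0, 0]
    - [0, 0, 0]

```text
time_s: 15.42
position: [0.5555, 0.0086, 0.1367]
tcp_rot: [[0.0, 0.8, -0.6], [0.0, -0.6, -0.8], [-1.0, -0.0, -0.001]]
force: [-1.4, 0.3, 2.1]
opening: 0.25
```

```bash
python3 go.py 555.5 8.6 136.7 -126.8; python3 cap.py 9 wrist scene;python3 ring.py wrist_9.pkl .5555 .0085 0.093;python3 ring.py scene_9.pkl .5555 .0085 0.093
python3 - <<'E'
from m import *
c=pickle.load(open("scene_9.pkl","rb"))[1];cv2.imwrite("pics/s9z.png",cv2.resize(c["img"][140:300,190:340],None,fx=3.7,fy=3.7,interpolation=cv2.INTER_CUBIC))
E
```

```text
dp [-0. -0.  0.] turn [-0.     0.     0.001] jaw now -126.87
15.4167 [555.5   8.6 136.7] [[0.0003, 0.8, -0.6], [0.0005, -0.6, -0.8], [-1.0, -0.0, -0.0005]] [-1.4  0.3  2.1] 0.25 [-10.6  31.6  96.8   0.   51.6 116.2]
table -0.000540443815932129
bar 5988 (array([558. ,   6.2]), array([42.7, 79.4]), np.float32(143.9)) 0.15918555149607178
plate 5653 ((555.728271484375, 7.654637813568115), 43.49738311767578) 0.12321739485863115
table 0.0006951556567895145
bar 292 (array([562.2,   3.7]), array([38. , 70.1]), np.float32(159.5)) 0.16011150848993622
plate 556 ((556.616943359375, 8.953940391540527), 43.979331970214844) 0.1242424751988106
```

View pics/s9z.png

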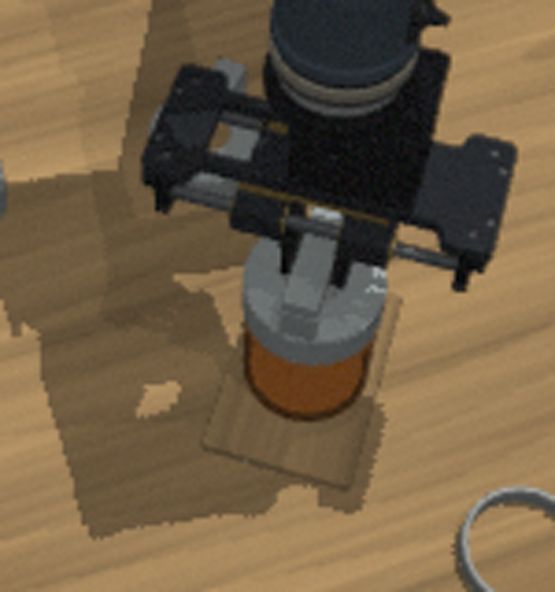

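Plate at 123–124 mm (target 124), bar at 143°, and light contact. Release and rise.

Call:
send_rows:
  fingers: [0.3, 0.35, 0.4, 0.45, 0.5, 0.5, 0.5, 0.5, 0.5, 0.5]
  dp:
    - [0, 0, 0]
    - [0, 0, 0]
    - [0, 0, 0]
    - [0, 0, 0]
    - [0, 0, 0]
    - [0, 0, 10]
    - [0, 0, 30]
    - [0, 0, 60]
    - [0, 0, 90]
    - [0, 0, 115]
  turn:
    - [0, 0, 0]
    - [0, 0, 0]
    - [0, 0, 0]
    - [0, 0, 0]
    - [0, 0, 0]
    - [0, 0, 0]
    - [0, 0, 0]
    - [0, 0, 0]
    - [0, 0, 0]
    - [0, 0, 0]

```text
time_s: 16.35
position: [0.5559, 0.0086, 0.2543]
tcp_rot: [[0.002, 0.8, -0.6], [0.0, -0.6, -0.8], [-1.0, 0.002, -0.002]]
force: [1.0, 0.8, -0.2]
opening: 0.5
```

Call:
send_rows:
  fingers: [0.5, 0.5, 0.5, 0.5]
  dp:
    - [0, 0, 0]
    - [0, 0, 0]
    - [0, 0, 0]
    - [0, 0, 0]
  turn:
    - [0, 0, 0]
    - [0, 0, 0]
    - [0, 0, 0]
    - [0, 0, 0]

```text
time_s: 16.68
position: [0.5547, 0.0088, 0.2529]
tcp_rot: [[-0.001, 0.8, -0.6], [0.001, -0.6, -0.8], [-1.0, -0.001, -0.0]]
force: [-1.3, -0.1, -0.6]
opening: 0.499
```

```bash
python3 cap.py 10 wrist scene;python3 ring.py wrist_10.pkl .5555 .0085 0.093;python3 ring.py scene_10.pkl .5555 .0085 0.093
python3 - <<'E'
from m import *
s,c=pickle.load(open("wrist_10.pkl","rb"));p=cloud(c,s);k=near(p,(.5555,.0085),.12,.008,.018);print("block",len(k),rect(k))
c=pickle.load(open("scene_10.pkl","rb"))[1];cv2.imwrite("pics/s10z.png",cv2.resize(c["img"][140:300,190:340],None,fx=3.7,fy=3.7,interpolation=cv2.INTER_CUBIC))
E
```

```text
16.6833 [554.7   8.8 252.9] [[-0.001, 0.7999, -0.6002], [0.0008, -0.6002, -0.7999], [-1.0, -0.0013, -0.0]] [-1.3 -0.1 -0.6] 0.499 [-10.7  22.8  90.2   0.   67.1 116.2]
table -0.0006106709367626473
bar 2503 (array([554.7,   8.4]), array([22. , 86.5]), np.float32(143.4)) 0.159122116545526
plate 4090 ((555.25439453125, 8.013928413391113), 43.8507080078125) 0.1231111959252373
table 0.0007034402309636367
bar 365 (array([555.5,   9. ]), array([22.3, 87.2]), np.float32(143.1)) 0.1601749495534479
plate 747 ((555.1282958984375, 8.99817180633545), 44.768898010253906) 0.12431060361105073
block 2956 (array([556.1,   7.9]), array([ 99.8, 148.5]), np.float32(143.2))
```

View pics/s10z.png

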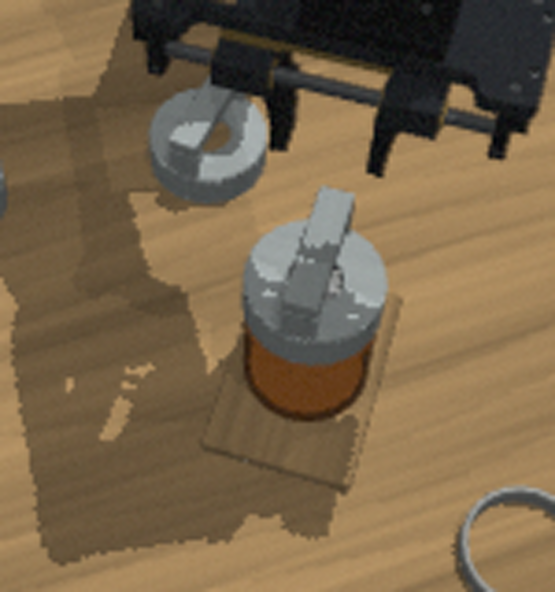

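View pics/wrist_10.png

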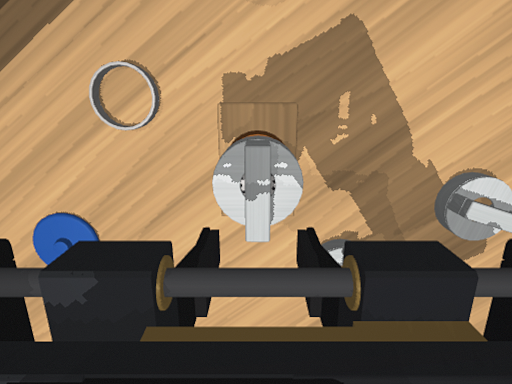

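The ring is down and its bar lies along the block. Last, I check the lug axis directly from the earlier wrist view, with lugs at about (132,73) and (209,52).

```bash
python3 - <<'E'
from m import *
s,c=pickle.load(open("wrist_5.pkl","rb"))
# lugs in view 7
s,c=pickle.load(open("wrist_7.pkl","rb"));p=cloud(c,s);g=cv2.cvtColor(c["img"],cv2.COLOR_BGR2HSV)
r=np.hypot(p[...,0]-.5552,p[...,1]-.0086)
m=(g[...,1]<60)&(r>.031)&(r<.040)&(p[...,2]>.095)&(p[...,2]<.114)
n,l,st,ce=cv2.connectedComponentsWithStats(m.astype(np.uint8))
for i in range(1,n):
    if st[i,4]>15:
        k=p[l==i];d=k[:,:2].mean(0)-[.5552,.0086];print(st[i],k.mean(0).round(4),np.degrees(np.arctan2(d[1],d[0])).round(1))
E
```

```text
[202  38  17  29 250] [ 0.5821 -0.012   0.1099] -37.4
[123  60  18  28 129] [0.5274 0.028  0.1103] 145.2
```

```bash
python3 -c "
from rig import bot
print(bot.hand_in())"
```

```text
the job is handed in; nothing more can be done
None
```

The jar is closed, and I handed the job in at about 17 s, with the gripper open and about 95 mm above the bar. No verdict was reported.

- **Disk:** I set it into the jar mouth first. Its flange then measured 119–120 mm up (120 expected) and its knob top about 141 mm. Plane fits to its top gave tilts of about 1°, in opposite directions in the two views, which I took as noise.
- **Ring:** I used the one farthest from the base. I lowered it with the bar about 76° off the lug axis and turned it 76° into line. No reading at the end of a move showed over about 3 N, so I saw no sign of jamming.
- **Last check, after letting go:** the plate is at 123–124 mm (124 expected) and the bar top at 159–160 mm (160 expected). The bar is at 143.1–143.4°, against 143.2° for the block and about 143.8° for the lugs.

The lugs' own angle is less certain: taken one at a time they gave 142.6° and 145.2°. The views disagreed on positions by about 1–2 mm, within the calibration.

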